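Stack a metal laminate on the two-pin pressing jig

ROBOT

A 7-joint arm with a two-finger parallel gripper is mounted at the origin on the work surface. World frame = base frame: x ahead of the robot, y to its left, z up, the work surface at z = 0. Lengths are in m, angles in degrees, forces in N, time in s.
With the tool pointing down it reaches from about 0.425 to 0.95 m from the base axis. Payload 16.7 kg.
Tool frame: the origin (TCP) lies on the centre line of the jaws, within the pads' length; the fingertips stand 17 mm ahead of it and the grasp point (between the pads) lies 2 mm behind it; z points along the fingers, y is the line along which they close (so a half turn about z gives the same grasp; the last joint's range is limited). The gripper opens to 94 mm and grips with 3 to 60 N. Pads are 16 mm wide; open, the fingers measure 119 mm over their backs; the gripper's body (75 mm by 177 mm) begins 78 mm behind the grasp point.
Start: joints at [63.799, 24.414, 4.234, 92.017, -1.954, 63.644, -3.845], TCP at [0.204, -0.643, 0.222] pointing down, gripper open.
Joint ranges: [-163.25, 163.25], [-28.42, 122.38], [-70.27, 78.77], [12.13, 141.07], [-58.53, 238.53], [9.26, 117.41], [-156.51, 156.51]. Speed limits (degrees/s): [108.29, 108.29, 136.94, 136.94, 172.46, 172.46, 172.46].

INTERFACE

Orientations are given as a 3x3 rotation matrix whose columns are the frame's x, y, z axes.
In Python, from workcell import observe, viewer, sign_off gives the robot as it stands.
- The arm moves only by the tool send_rows, never from a script. Its argument "commands" is a list of rows, each a list of 7 numbers: the gripper's target within -1 to 1 (fully open at 1, half-way at 0, shut at -1), then the shift along the tool's x, y, z as a fraction of full scale, then the turn, a rotation vector about the tool's x, y, z as a fraction of full scale. In form: [[hand, tx, ty, tz, rx, ry, rz], ...]. A call has 1 to 20 rows; each row shifts and turns the commanded pose from where the row before left it, along the tool's axes as they then stand; what a row does not reach is not made up. Full scale, the value 1, is 0.25 m for a shift and 5 degrees for a turn. A row lasts 1/12 s, in which the tool goes at most 41.7 mm and 7.16 degrees, less where a joint would pass 70% of its speed; a pose out of reach is approached as far as the arm can. A call with a number of a shift or a turn outside -1 to 1 is refused whole. A call with a gripper value outside its range is refused whole. The fingers move at their own pace and stop on an object; "force" is the grip in N (left out, the last holds). Time passes only in rows, so rows that do not move let the fingers close. It gives the time, the measured TCP pose, the force, the opening and the grip force at its end, in the units of the state.
- observe(): the state, without advancing time (a new reading comes with each control period).
- viewer.capture(name): name is "scene" or "top"; returns a dict with "image" (384x512x3 uint8, blue, green, red), "range_z" (384x512 float32, m along the optical axis (not along the pixel's ray), 0 where there is no reading), "mtx" (3x3 intrinsics, pixels), "rvec" (rotation vector, rad) and "tvec" (3), from world to camera coordinates, as OpenCV has them. Camera axes: x right, y down, z forward; pixel columns grow to the right and rows downward; lengths in m; the calibration is good to about 2 mm. A picture is of the moment at which its call begins.
- sign_off(): hands the job in; it is judged then, once.
The state is a dict: "clock": time; "joints": joint angles; "qd": joint speeds; "effort": joint torques, N m; "ee_pos": TCP position; "orientation": TCP orientation; "contact_force": force on the tool from outside, world axes, zero at the start; "torque": the same for the moment, N m; "grip_width": opening from 0.0 (shut) to 1.0 (fully open); "finger_force": force on a finger pad.
Only numpy, scipy, OpenCV 4.12 (cv2) and the standard library are available. Lean on these libraries where they do the work, as an engineer would, in place of code of your own. Each camera call takes 0.05 s, during which the arm holds its last target. There are 200 camera calls.

TASK

Build the laminate stack on the two-pin jig: thread the two-holed plates over both pins one after another, copper first, then brass, then aluminium, and last the steel pressure plate with the red handle, each lying flat on the one below. Leave the undrilled copper square and brass disc where they are.

Things in the scene. Friction and masses are not known exactly. Their poses are not given: they have to be found in the camera images.
- jig: Pressing jig, fixed to the bench: dark steel base 140 x 60 mm, 14 mm thick, with two upright steel pins on its long axis, 40 mm either side of the middle. Pins are 10 mm in diameter up to 30 mm above the base, then taper over 14 mm to a 3 mm tip, 58 mm above the bench. Origin: centre of the base's underside, on the bench; x along the line through the pins, y across, z up. Either pin may take either hole.
- copper_plate: Loose copper plate, reddish, 110 x 36 mm and 8 mm thick, lying flat, with two round holes right through it, 14 mm across, on its long axis 40 mm either side of its middle. Origin: centre of the underside; x along the 110 mm length, y along the 36 mm width, z up. Turning it end for end changes nothing.
- brass_plate: Loose brass plate, yellow, 110 x 36 mm and 8 mm thick, lying flat, with two round holes right through it, 14 mm across, on its long axis 40 mm either side of its middle. Origin: centre of the underside; x along the 110 mm length, y along the 36 mm width, z up. Turning it end for end changes nothing.
- aluminium_plate: Loose aluminium plate, silver-white, 110 x 36 mm and 8 mm thick, lying flat, with two round holes right through it, 14 mm across, on its long axis 40 mm either side of its middle. Origin: centre of the underside; x along the 110 mm length, y along the 36 mm width, z up. Turning it end for end changes nothing.
- pressure_plate: Loose dark steel pressure plate, 110 x 36 mm and 10 mm thick, lying flat, with a red handle block standing on its middle (40 mm along x, 18 mm along y, from 10 mm up to 40 mm above the underside), and with two round holes right through it, 14 mm across, on its long axis 40 mm either side of its middle. Origin: centre of the underside; x along the 110 mm length, y along the 36 mm width, z up. Turning it end for end changes nothing.
- copper_square: Bystander: loose undrilled copper square 48 x 48 mm, 8 mm thick. Leave it. Origin: centre of the underside.
- brass_disc: Bystander: loose undrilled brass disc 52 mm in diameter, 8 mm thick. Leave it. Origin: centre of the underside.
- turntable: Bystander: black soldering turntable, 132 mm in diameter, with a pale brick 75 x 50 mm on it, top 40 mm above the bench; fixed. Keep clear. Origin: centre of the underside.
Mind the look-alikes: they are no part of the job. What is shaped like the pressure_plate but purple or white is not meant.

How it is judged:
By the outcome, as a careful person would: the job done as asked, in the order asked, and still so for the second after the job is handed in, with the robot touching nothing.
It also fails if it takes over 120 s, if anything falls off the work surface, if the arm or the gripper's body presses on something with over 40 N, if the wrist force passes 120 N, or if a joint passes its speed limit or range.

## Working session

There is one attempt and no reset: what is moved stays moved. The work goes in short steps, Python scripts to look and compute and a tool call to move; the robot and the scene stay as the last step left them, time stands still between calls to the robot, and variables do not carry over. Pictures are saved under pics/ and viewed, at most 14 in all, crops included, and the job is handed in when it is done.

Besides the shell and the picture viewer there is one more tool, called after "Emit:" as name(argument=value, ...), one argument or row to a line, values as JSON. send_rows: Moves the arm, as the interface text tells. Its arguments: {"type":"object","properties":{"commands":{"type":"array","items":{"type":"array","items":{"type":"number"}}},"force":{"type":"number"}},"required":["commands"]}

```bash
mkdir -p pics; ls; python3 - <<'E'
from workcell import observe, viewer
import cv2,numpy as np
s=observe();print({k:np.round(v,3).tolist() for k,v in s.items()})
for n in("top","scene"):
    c=viewer.capture(n);cv2.imwrite(f"pics/{n}0.png",c["image"]);np.savez(f"{n}0.npz",**c)
    R=cv2.Rodrigues(c["rvec"])[0];print(n,(-R.T@c["tvec"].ravel()).round(3),R.round(2).tolist(),c["mtx"].tolist())
E
```

```text
pics
{'clock': 0.0, 'joints': [63.799, 24.451, 4.233, 92.052, -1.954, 63.642, -3.845], 'qd': [0.082, 0.047, 0.052, -0.05, 0.013, 0.075, 0.011], 'effort': [0.0, -93.582, 3.668, -45.419, -0.049, 0.02, 0.0], 'ee_pos': [0.204, -0.643, 0.222], 'orientation': [[0.953, 0.303, -0.0], [0.303, -0.953, 0.001], [-0.0, -0.001, -1.0]], 'contact_force': [0.369, -0.951, -0.504], 'torque': [0.002, -0.027, -0.039], 'finger_force': 0.0, 'grip_width': 1.0}
top [0.309 0.064 1.002] [[0.0, -1.0, 0.0], [-0.98, -0.01, -0.21], [0.21, -0.0, -0.98]] [[364.1464502591939, 0.0, 249.8021162251694], [0.0, 364.1464502591939, 198.54374055478135], [0.0, 0.0, 1.0]]
scene [ 1.148 -0.493  0.641] [[0.65, 0.76, 0.01], [0.46, -0.38, -0.8], [-0.61, 0.52, -0.59]] [[358.3841445204469, 0.0, 258.5587846170475], [0.0, 358.3841445204469, 189.00135719190763], [0.0, 0.0, 1.0]]
```

View pics/top0.png

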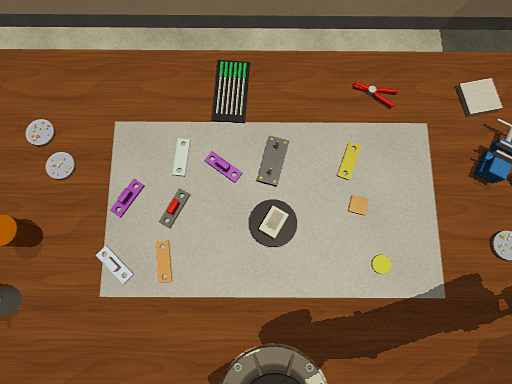

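View pics/scene0.png

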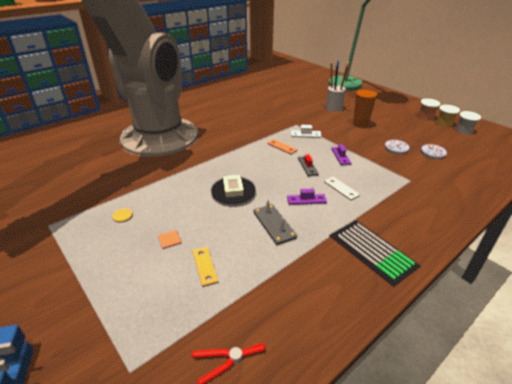

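Top view: jig at (272,160), copper plate at (164,261), brass plate (349,161), aluminium plate (181,157), red-handled pressure plate (174,208). Possible confusions: purple-handled plates at (223,166) and (127,198), white-handled one at (114,264), copper square (358,205), brass disc (381,264). I'll measure using the depth of the top faces.

```bash
cat > h.py <<'E'
import numpy as np,cv2
def world(c):
    """per-pixel world points from depth"""
    R=cv2.Rodrigues(c["rvec"])[0];K=c["mtx"];z=c["range_z"]
    v,u=np.mgrid[:z.shape[0],:z.shape[1]]
    p=np.stack([(u-K[0,2])/K[0,0]*z,(v-K[1,2])/K[1,1]*z,z],-1)
    return (p-c["tvec"].ravel())@R
def cast(c,uv,h):
    """pixels -> world on plane z=h"""
    R=cv2.Rodrigues(c["rvec"])[0];uv=np.atleast_2d(uv).astype(float)
    d=np.c_[(uv-c["mtx"][[0,1],[2,2]])/c["mtx"][0,0],np.ones(len(uv))]@R
    o=-R.T@c["tvec"].ravel();return o+d*((h-o[2])/d[:,2])[:,None]
def proj(c,P):
    return cv2.projectPoints(np.atleast_2d(P).astype(float),c["rvec"],c["tvec"],c["mtx"],None)[0][:,0]
E
python3 - <<'E'
from h import *
tiles=[]
objs={"jig":(272,160,.014),"cu":(164,261,.008),"br":(349,161,.008),"al":(181,157,.008),"pp":(174,208,.010)}
sc=dict(np.load("scene0.npz"))
c=dict(np.load("top0.npz"));W=world(c)
for n,(u,v,h) in objs.items():
    sl=np.s_[v-32:v+32,u-32:u+32];w=W[sl];b=c["image"][sl]
    m=(w[...,2]>h*.6).astype(np.uint8)
    nl,l,st,ce=cv2.connectedComponentsWithStats(m);k=l[32,32] or 1+np.argmax(st[1:,4])
    vv,uu=np.nonzero(l==k);z=w[l==k][:,2]
    P=cast(c,np.c_[uu+u-32,vv+v-32],h)[:,:2]
    (cx,cy),(a,bb),an=cv2.minAreaRect((P*1000).astype(np.float32))
    ev,ew=np.linalg.eigh(np.cov(P.T))
    q=ew[:,1]
    print(n,"rect",round(cx,1),round(cy,1),round(a,1),round(bb,1),round(an,1),"mean",(P.mean(0)*1000).round(1),"ang",np.degrees(np.arctan2(q[1],q[0])).round(1),"z med",np.median(z).round(4),z.std().round(4),"px in scene",proj(sc,[cx/1e3,cy/1e3,h])[0].round(0),"r",np.hypot(cx,cy).round())
    t=cv2.resize(b,(256,256),interpolation=cv2.INTER_CUBIC);tiles.append(t)
tiles.append(np.zeros_like(tiles[0]))
cv2.imwrite("pics/tiles.png",np.vstack([np.hstack(tiles[:3]),np.hstack(tiles[3:])]))
E
```

```text
jig rect 636.9 -1.7 59.8 141.5 74.9 mean [636.7  -1.8] ang 164.7 z med 0.0134 0.0321 px in scene [274. 221.] r 637.0
cu rect 351.7 294.6 112.7 36.8 7.2 mean [352.5 294.7] ang -172.5 z med 0.0077 0.0886 px in scene [281. 146.] r 459.0
br rect 639.5 -220.3 37.0 113.4 67.9 mean [ 640.3 -220.5] ang 159.3 z med 0.0073 0.0708 px in scene [204. 264.] r 676.0
al rect 648.7 260.3 36.8 110.5 84.4 mean [648.7 260.5] ang 175.2 z med 0.0077 0.0488 px in scene [341. 187.] r 699.0
pp rect 499.9 272.3 38.2 109.8 61.5 mean [499.3 272.5] ang 151.4 z med 0.0106 0.101 px in scene [307. 165.] r 569.0
```

View pics/tiles.png

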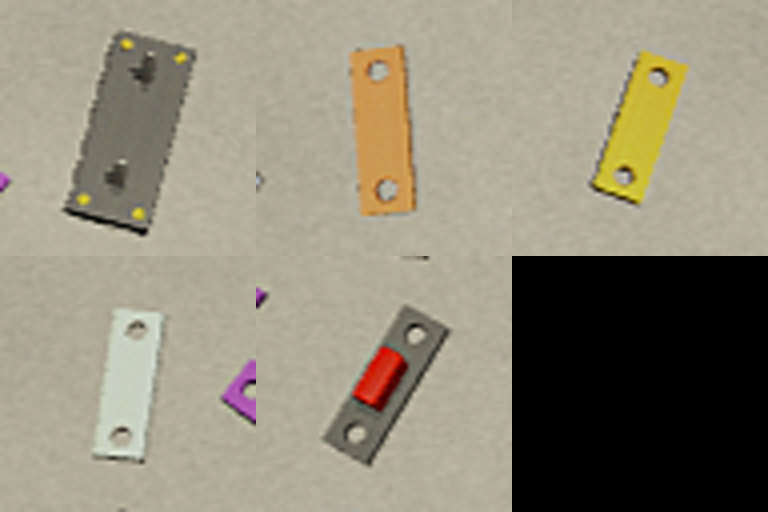

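Sizes match (112x37 mm plates, 141x60 mm jig), heights 7–13 mm agree, and all lie in reach. The crops confirm the choice: drilled copper, brass and silver-white plates, and the red-handled dark plate. Now I plan the copper reach.

```bash
cat > plan.py <<'E'
"""plan.py yaw x,y,z ... : turn first, then shifts per waypoint, in move units"""
import sys,numpy as np
from workcell import observe
s=observe();R=np.array(s["orientation"]);p=np.array(s["ee_pos"])
yaw=np.degrees(np.arctan2(R[1,0],R[0,0]));y=float(sys.argv[1])
d=(yaw-y+90)%180-90
print("clock",round(s["clock"],2),"pos",p.round(4),"yaw",yaw.round(2),"tilt",R[:2,2].round(4),"rz total units",round(d/5,3))
a=np.radians(yaw-d);T=np.array([[np.cos(a),np.sin(a),0],[np.sin(a),-np.cos(a),0],[0,0,-1]])
for w in sys.argv[2:]:
    q=np.array([float(v) for v in w.split(",")]);e=T.T@(q-p)/.25
    print(w,"units",e.round(4),"rows>=",round(np.linalg.norm(e)/.16,1));p=q
E
python3 plan.py 7.4 .52,-.3,.2 .5,.08,.15 .352,.295,.1 .352,.295,.02
```

```text
clock 0.1 pos [ 0.2044 -0.6429  0.2218] yaw 17.64 tilt [-0.0004  0.0011] rz total units 2.048
.52,-.3,.2 units [ 1.4286 -1.1976  0.0874] rows>= 11.7
.5,.08,.15 units [ 0.1164 -1.5176  0.2   ] rows>= 9.6
.352,.295,.1 units [-0.4763 -0.9291  0.2   ] rows>= 6.6
.352,.295,.02 units [0.   0.   0.32] rows>= 2.0
```

Emit:
send_rows(
  commands=[
    [1,0,0,0,0,0,0.7],
    [1,0,0,0,0,0,0.7],
    [1,0,0,0,0,0,0.65],
    [1,0.1,-0.08,0.006,0,0,0],
    [1,0.1,-0.08,0.006,0,0,0],
    [1,0.1,-0.08,0.006,0,0,0],
    [1,0.1,-0.08,0.006,0,0,0],
    [1,0.1,-0.08,0.006,0,0,0],
    [1,0.1,-0.08,0.006,0,0,0],
    [1,0.1,-0.08,0.006,0,0,0],
    [1,0.1,-0.08,0.006,0,0,0],
    [1,0.1,-0.08,0.006,0,0,0],
    [1,0.1,-0.08,0.006,0,0,0],
    [1,0.1,-0.08,0.006,0,0,0],
    [1,0.1,-0.08,0.006,0,0,0],
    [1,0.1,-0.08,0.006,0,0,0],
    [1,0.1,-0.08,0.006,0,0,0],
  ],
)

```text
clock: 1.52
ee_pos: [0.5163, -0.3192, 0.2012]
orientation: [[0.992, 0.128, -0.0], [0.128, -0.992, 0.0], [-0.0, -0.0, -1.0]]
contact_force: [-0.3, -0.7, 0.2]
grip_width: 0.997
finger_force: 0.0
```

Emit:
send_rows(
  commands=[
    [1,0.01,-0.13,0.02,0,0,0],
    [1,0.01,-0.13,0.02,0,0,0],
    [1,0.01,-0.13,0.02,0,0,0],
    [1,0.01,-0.13,0.02,0,0,0],
    [1,0.01,-0.13,0.02,0,0,0],
    [1,0.01,-0.13,0.02,0,0,0],
    [1,0.01,-0.13,0.02,0,0,0],
    [1,0.01,-0.13,0.02,0,0,0],
    [1,0.01,-0.13,0.02,0,0,0],
    [1,0.01,-0.13,0.02,0,0,0],
    [1,0.01,-0.13,0.02,0,0,0],
  ],
)

```text
clock: 2.43
ee_pos: [0.4964, 0.0389, 0.1462]
orientation: [[0.992, 0.128, -0.0], [0.128, -0.992, -0.0], [-0.0, -0.0, -1.0]]
contact_force: [1.4, 0.2, -0.7]
grip_width: 0.997
finger_force: 0.0
```

```bash
python3 plan.py 7.4 .352,.295,.1 .352,.295,.02
```

```text
clock 2.43 pos [0.4964 0.0389 0.1462] yaw 7.38 tilt [-0.0002 -0.    ] rz total units -0.005
.352,.295,.1 units [-0.4409 -1.0901  0.1849] rows>= 7.4
.352,.295,.02 units [0.   0.   0.32] rows>= 2.0
```

Emit:
send_rows(
  commands=[
    [0.3,-0.04,-0.1,0.02,0,0,0],
    [0.3,-0.04,-0.1,0.02,0,0,0],
    [0.3,-0.04,-0.1,0.02,0,0,0],
    [0.3,-0.04,-0.1,0.02,0,0,0],
    [0.3,-0.04,-0.1,0.02,0,0,0],
    [0.3,-0.04,-0.1,0.02,0,0,0],
    [0.3,-0.04,-0.1,0.02,0,0,0],
    [0.3,-0.04,-0.1,0.02,0,0,0],
    [0.3,-0.04,-0.1,0.02,0,0,0],
    [0.3,-0.04,-0.1,0.02,0,0,0],
    [0.3,-0.04,-0.09,0,0,0,0],
    [0.3,0,0,0.04,0,0,0],
    [0.3,0,0,0.04,0,0,0],
    [0.3,0,0,0.04,0,0,0],
    [0.3,0,0,0,0,0,0],
    [0.3,0,0,0,0,0,0],
  ],
)

```text
clock: 3.77
ee_pos: [0.3529, 0.2924, 0.0658]
orientation: [[0.992, 0.127, -0.001], [0.127, -0.992, -0.001], [-0.002, 0.001, -1.0]]
contact_force: [-0.4, -0.1, -0.1]
grip_width: 0.649
finger_force: 0.0
```

```bash
python3 plan.py 7.4 .352,.295,.019; python3 - <<'E'
from workcell import viewer
import cv2
a=viewer.capture("top")["image"][220:310,100:230];b=viewer.capture("scene")["image"][90:180,220:350]
f=lambda i:cv2.resize(i,None,fx=4,fy=4,interpolation=cv2.INTER_CUBIC)
import numpy as np;cv2.imwrite("pics/p1.png",cv2.resize(np.vstack([a,b]),None,fx=3.2,fy=3.2,interpolation=cv2.INTER_CUBIC))
E
```

```text
clock 3.77 pos [0.3529 0.2924 0.0658] yaw 7.31 tilt [-0.0014 -0.0013] rz total units -0.018
.352,.295,.019 units [-0.0021 -0.0107  0.1871] rows>= 1.2
```

View pics/p1.png

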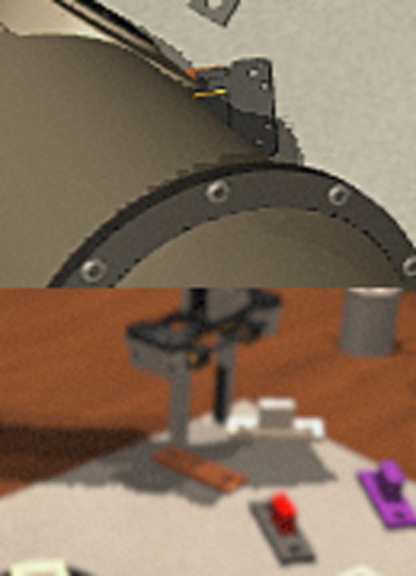

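The scene view shows the open fingers above the copper plate at about (200,460 in the crop), straddling it. I'll descend and grip.

Emit:
send_rows(
  commands=[
    [0.3,0,-0.01,0.06,0,0,0],
    [0.3,0,0,0.06,0,0,0],
    [0.3,0,0,0.04,0,0,0],
    [0.3,0,0,0.024,0,0,0],
    [0.3,0,0,0,0,0,0],
    [-1,0,0,0,0,0,0],
    [-1,0,0,0,0,0,0],
    [-1,0,0,0,0,0,0],
    [-1,0,0,0,0,0,0],
    [-1,0,0,0,0,0,0],
    [-1,0,0,0,0,0,0],
  ],
  force=30,
)

```text
clock: 4.78
ee_pos: [0.3528, 0.2959, 0.0209]
orientation: [[0.992, 0.128, 0.001], [0.128, -0.992, -0.0], [0.0, 0.0, -1.0]]
contact_force: [-0.2, -3.8, 7.6]
grip_width: 0.374
finger_force: 30.0
```

```bash
python3 plan.py -15.2 .352,.295,.13 .637,-.002,.13
```

```text
clock 4.78 pos [0.3528 0.2959 0.0209] yaw 7.36 tilt [ 0.0005 -0.0001] rz total units 4.513
.352,.295,.13 units [-0.002   0.0041 -0.4363] rows>= 2.7
.637,-.002,.13 units [1.4116 0.8475 0.    ] rows>= 10.3
```

Emit:
send_rows(
  commands=[
    [-1,0,0,-0.05,0,0,0],
    [-1,0,0,-0.1,0,0,0],
    [-1,0,0,-0.1,0,0,0],
    [-1,0,0,-0.1,0,0,0],
    [-1,0,0,-0.08,0,0,0],
    [-1,0,0,0,0,0,0.9],
    [-1,0,0,0,0,0,0.9],
    [-1,0,0,0,0,0,0.9],
    [-1,0,0,0,0,0,0.9],
    [-1,0,0,0,0,0,0.9],
    [-1,0,0,0,0,0,0],
    [-1,0,0,0,0,0,0],
  ],
)

```text
clock: 5.78
ee_pos: [0.3518, 0.2964, 0.1278]
orientation: [[0.972, -0.233, -0.0], [-0.233, -0.972, -0.001], [0.0, 0.001, -1.0]]
contact_force: [0.3, 1.0, -2.5]
grip_width: 0.374
finger_force: 30.0
```

Emit:
send_rows(
  commands=[
    [-1,0.05,0.03,0,0,0,0],
    [-1,0.1,0.06,0,0,0,0],
    [-1,0.1,0.06,0,0,0,0],
    [-1,0.1,0.06,0,0,0,0],
    [-1,0.1,0.06,0,0,0,0],
    [-1,0.1,0.06,0,0,0,0],
    [-1,0.1,0.06,0,0,0,0],
    [-1,0.1,0.06,0,0,0,0],
    [-1,0.1,0.06,0,0,0,0],
    [-1,0.1,0.06,0,0,0,0],
    [-1,0.1,0.06,0,0,0,0],
    [-1,0.1,0.06,0,0,0,0],
    [-1,0.1,0.06,0,0,0,0],
    [-1,0.1,0.06,0,0,0,0],
    [-1,0.05,0.03,0,0,0,0],
    [-1,0,0,0,0,0,0],
    [-1,0,0,0,0,0,0],
  ],
)

```text
clock: 7.2
ee_pos: [0.6425, 0.0084, 0.1272]
orientation: [[0.971, -0.237, -0.002], [-0.237, -0.971, 0.0], [-0.002, 0.0, -1.0]]
contact_force: [-0.0, -0.3, -3.9]
grip_width: 0.378
finger_force: 30.0
```

```bash
python3 plan.py -15.2 .637,-.002,.085; python3 - <<'E'
from workcell import viewer,observe
import cv2,numpy as np
from h import *
c=viewer.capture("top");s=viewer.capture("scene")
np.savez("top1.npz",**c);np.savez("scene1.npz",**s)
t=c["image"][100:215,205:335];u=s["image"][140:255,215:345]
cv2.imwrite("pics/p2.png",cv2.resize(np.vstack([t,u]),None,fx=2.6*2,fy=2.6,interpolation=cv2.INTER_CUBIC) if 0 else cv2.resize(np.hstack([t,u]),None,fx=3,fy=3,interpolation=cv2.INTER_CUBIC))
E
```

```text
clock 7.2 pos [0.6425 0.0084 0.1272] yaw -13.72 tilt [-0.0016  0.0001] rz total units 0.297
.637,-.002,.085 units [-0.0102  0.0459  0.1687] rows>= 1.1
```

View pics/p2.png

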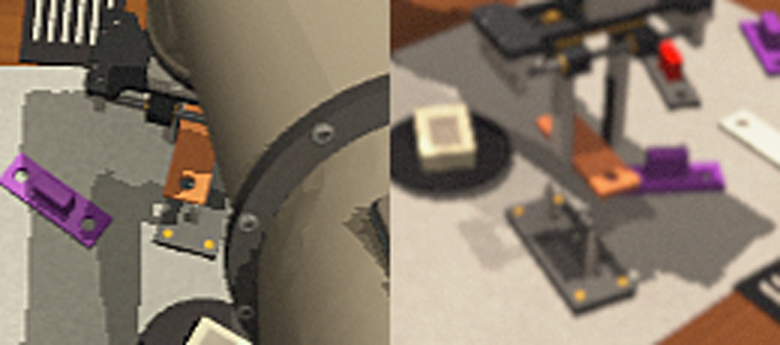

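```bash
python3 - <<'E'
from h import *
for n,(u,v,r) in {"top":(272,160,32),"scene":(274,221,32)}.items():
    c=dict(np.load(n+"0.npz"));im=c["image"][v-r:v+r,u-r:u+r]
    g=cv2.resize(im,None,fx=4,fy=4,interpolation=cv2.INTER_CUBIC)
    hsv=cv2.cvtColor(g,cv2.COLOR_BGR2HSV);m=cv2.inRange(hsv,(18,110,90),(35,255,255))
    nl,l,st,ce=cv2.connectedComponentsWithStats(m)
    k=[i for i in range(1,nl) if st[i,4]>25]
    px=(ce[k]+.5)/4-.5+[u-r,v-r];P=cast(c,px,.014)[:,:2]*1000
    print(n,st[k,4],px.round(1).tolist(),P.round(1).tolist(),"mean",P.mean(0).round(1))
    if len(P)==4:
        (a,b,an)=cv2.minAreaRect(P.astype(np.float32));print(a,b,an)
for n,px in (("top",(267.7,161.3)),("scene",(287.7,199.3))):
    c=dict(np.load(n+"1.npz"));print(n,"hole",cast(c,px,.114).round(4), "predicted hole px",)
R=np.array([.9715,-.237]);T=np.array([.6425,.0084])
print("expected holes",T+.04*R,T-.04*R)
E
```

```text
top [116 115 116 132] [[271.2, 138.6], [284.7, 142.0], [260.4, 177.4], [274.2, 181.0]] [[701.9, 0.8], [691.7, -37.9], [585.9, 32.2], [575.6, -6.7]] mean [638.8  -2.9]
(638.8255615234375, -2.8781585693359375) (40.271888732910156, 120.33612060546875) 74.95732879638672
scene [104 109 142 165] [[270.5, 205.9], [257.5, 209.9], [292.1, 233.4], [277.8, 238.0]] [[584.9, 34.0], [574.9, -4.6], [701.6, 2.6], [690.5, -36.2]] mean [637.9  -1. ]
(637.9686889648438, -1.1474418640136719) (40.3276252746582, 120.83596801757812) 74.92611694335938
top hole [[0.6006 0.0166 0.114 ]] predicted hole px
scene hole [[ 0.6823 -0.0018  0.114 ]] predicted hole px
expected holes [ 0.68136 -0.00108] [0.60364 0.01788]
```

```bash
python3 plan.py -15.05 .639,-.0013,.088
```

```text
clock 7.3 pos [0.6419 0.0099 0.1275] yaw -13.62 tilt [-0.0014  0.0002] rz total units 0.286
.639,-.0013,.088 units [0.0003 0.0461 0.158 ] rows>= 1.0
```

Emit:
send_rows(
  commands=[
    [-1,0,0.02,0.05,0,0,0.28],
    [-1,0,0.026,0.05,0,0,0],
    [-1,0,0,0.05,0,0,0],
    [-1,0,0,0,0,0,0],
    [-1,0,0,0,0,0,0],
    [-1,0,0,0,0,0,0],
    [-1,0,0,0,0,0,0],
  ],
)

```text
clock: 7.88
ee_pos: [0.6402, -0.0019, 0.0907]
orientation: [[0.966, -0.26, 0.0], [-0.26, -0.966, -0.001], [0.0, 0.001, -1.0]]
contact_force: [-0.5, -0.5, -2.3]
grip_width: 0.375
finger_force: 30.0
```

```bash
python3 plan.py -15.05 .639,-.0013,.088;python3 - <<'E'
from workcell import viewer,observe
import cv2,numpy as np
c=viewer.capture("top");s=viewer.capture("scene")
np.savez("top2.npz",**c);np.savez("scene2.npz",**s)
t=c["image"][125:205,225:305];u=s["image"][165:245,235:315]
cv2.imwrite("pics/p3.png",cv2.resize(np.hstack([t,u]),None,fx=5,fy=5,interpolation=cv2.INTER_CUBIC))
E
python3 plan.py -15.05
```

```text
clock 7.88 pos [ 0.6402 -0.0019  0.0907] yaw -15.08 tilt [ 0.0002 -0.0007] rz total units -0.006
.639,-.0013,.088 units [-0.0051 -0.0012  0.0108] rows>= 0.1
clock 7.98 pos [ 0.6402 -0.002   0.0908] yaw -15.09 tilt [ 0.0004 -0.0007] rz total units -0.008
```

View pics/p3.png

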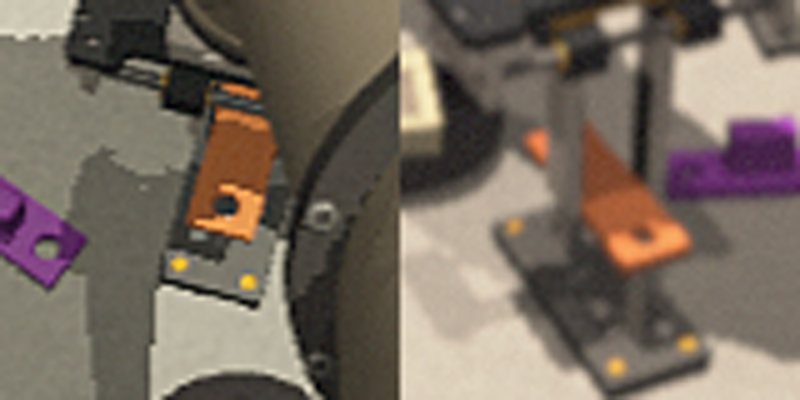

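```bash
cat > hole.py <<'E'
"""hole.py suffix h topu,topv sceneu,scenev : dark hole centroid near pixel -> shift needed to pin, per camera (mm)"""
import sys
from h import *
h=float(sys.argv[2]);a=np.radians(-15.0);d=40*np.array([np.cos(a),np.sin(a)])
pins={"top":np.array([638.8,-2.9])-d,"scene":np.array([637.9,-1.1])+d}
out=[]
for n,px in zip(("top","scene"),sys.argv[3:5]):
    c=dict(np.load(n+sys.argv[1]+".npz"));u,v=[float(x) for x in px.split(",")]
    g=cv2.resize(c["image"],None,fx=4,fy=4,interpolation=cv2.INTER_CUBIC).max(2).astype(float)
    U,V=int(4*u+2),int(4*v+2);w=g[V-18:V+19,U-18:U+19]
    m=(w<(w[12:25,12:25].min()+np.percentile(w,75))/2).astype(np.uint8)
    nl,l,st,ce=cv2.connectedComponentsWithStats(m);i=l[18,18] or 1+np.argmin(np.hypot(*(ce[1:]-18).T))
    q=(ce[i]-18+[U,V]+.5)/4-.5;P=cast(c,q,h)[0,:2]*1000;out.append(pins[n]-P)
    print(n,"px",q.round(2),"area/16",st[i,4]/16,"hole",P.round(1),"shift to pin",(pins[n]-P).round(1))
print("mean shift",np.mean(out,0).round(1))
E
python3 hole.py 2 .0778 270,165.8 283.2,211.2
```

```text
top px [268.64 165.19] area/16 29.3125 hole [601.7  12.2] shift to pin [-1.6 -4.8]
scene px [282.4  209.19] area/16 33.25 hole [670.4  -5.6] shift to pin [ 6.1 -5.8]
mean shift [ 2.3 -5.3]
```

```bash
python3 - <<'E'
from h import *
for n,px,pin in (("top",(270.0,165.8),(600.2,7.45)),("scene",(283.2,211.2),(676.5,-11.45))):
    c=dict(np.load(n+"2.npz"));P=cast(c,px,.0778)[0]*1000;print(n,P.round(1),(np.array(pin)-P[:2]).round(1), proj(c,[P/1000+[.001,0,0],P/1000+[0,.001,0]])-px)
E
```

```text
top [600.1   8.6  77.8] [ 0.1 -1.2] [[-0.0027718  -0.36134293]
 [-0.37727938 -0.00196362]]
scene [677.2  -9.4  77.8] [-0.7 -2.1] [[ 0.28237971  0.20235281]
 [ 0.29701863 -0.16887629]]
```

Emit:
send_rows(
  commands=[
    [-1,-0.003,0.004,0,0,0,0],
    [-1,0,0,0.02,0,0,0],
    [-1,0,0,0.02,0,0,0],
    [-1,0,0,0.02,0,0,0],
    [-1,0,0,0.02,0,0,0],
    [-1,0,0,0.02,0,0,0],
    [-1,0,0,0.02,0,0,0],
    [-1,0,0,0,0,0,0],
    [-1,0,0,0,0,0,0],
  ],
)

```text
clock: 8.73
ee_pos: [0.6386, -0.0031, 0.0599]
orientation: [[0.965, -0.261, -0.001], [-0.261, -0.965, -0.001], [-0.001, 0.001, -1.0]]
contact_force: [-0.3, -0.1, -3.7]
grip_width: 0.376
finger_force: 30.0
```

Emit:
send_rows(
  commands=[
    [-1,0,0,0.02,0,0,0],
    [-1,0,0,0.02,0,0,0],
    [-1,0,0,0.02,0,0,0],
    [-1,0,0,0.02,0,0,0],
    [-1,0,0,0.012,0,0,0],
    [-1,0,0,0.004,0,0,0],
    [-1,0,0,0,0,0,0],
    [-1,0,0,0,0,0,0],
  ],
)

```text
clock: 9.4
ee_pos: [0.6389, -0.0031, 0.0364]
orientation: [[0.965, -0.261, -0.0], [-0.261, -0.965, -0.001], [-0.0, 0.001, -1.0]]
contact_force: [-0.3, -0.2, -2.1]
grip_width: 0.379
finger_force: 30.0
```

Emit:
send_rows(
  commands=[
    [-1,0,0,0.004,0,0,0],
    [-1,0,0,0.002,0,0,0],
    [-1,0,0,0,0,0,0],
    [0.3,0,0,0,0,0,0],
    [0.3,0,0,0,0,0,0],
    [0.3,0,0,0,0,0,0],
    [0.3,0,0,0,0,0,0],
    [0.3,0,0,-0.05,0,0,0],
    [0.3,0,0,-0.1,0,0,0],
    [0.3,0,0,-0.1,0,0,0],
    [0.3,0,0,-0.1,0,0,0],
    [0.3,0,0,0,0,0,0],
  ],
)

```text
clock: 10.4
ee_pos: [0.6414, -0.0029, 0.1283]
orientation: [[0.965, -0.261, 0.007], [-0.261, -0.965, -0.0], [0.006, -0.001, -1.0]]
contact_force: [1.0, -0.0, 0.5]
grip_width: 0.652
finger_force: 0.0
```

```bash
python3 plan.py -21.5 .6395,-.2203,.1 .6395,-.2203,.065
```

```text
clock 10.4 pos [ 0.6414 -0.0029  0.1283] yaw -15.12 tilt [ 0.0066 -0.0003] rz total units 1.276
.6395,-.2203,.1 units [0.3115 0.8118 0.1131] rows>= 5.5
.6395,-.2203,.065 units [0.   0.   0.14] rows>= 0.9
```

```bash
python3 - <<'E'
from h import *
# tile pixels (4x crops from top0) of hole centres, both holes
o={"br":(349,161,[(658-512,77),(624-512,175)],.008),"al":(181,157,[(137,330-256),(121,434-256)],.008),"pp":(174,208,[(416-256,334-256),(356-256,433-256)],.010),"cu(ref)":(164,261,[(378-256,70),(387-256,190)],.008)}
c=dict(np.load("top0.npz"))
for n,(u,v,t,h) in o.items():
    P=cast(c,(np.array(t)+.5)/4-.5+[u-32,v-32],h)[:,:2]*1000;d=P[0]-P[1]
    print(n,"mid",P.mean(0).round(1),"sep",np.hypot(*d).round(1),"yaw",np.degrees(np.arctan2(d[1],d[0])).round(1))
E
```

```text
br mid [ 640.5 -221.6] sep 78.9 yaw -21.0
al mid [649.9 259.6] sep 78.7 yaw -5.8
pp mid [499.5 271.1] sep 79.8 yaw -28.6
cu(ref) mid [353.  293.8] sep 80.3 yaw 7.5
```

Emit:
send_rows(
  commands=[
    [0.3,0,0,0,0,0,0.6],
    [0.3,0,0,0,0,0,0.62],
    [0.3,0.03,0.08,0.01,0,0,0],
    [0.3,0.03,0.08,0.01,0,0,0],
    [0.3,0.03,0.08,0.01,0,0,0],
    [0.3,0.03,0.08,0.01,0,0,0],
    [0.3,0.03,0.08,0.01,0,0,0],
    [0.3,0.03,0.08,0.01,0,0,0],
    [0.3,0.03,0.08,0.01,0,0,0],
    [0.3,0.03,0.08,0.01,0,0,0],
    [0.3,0.03,0.08,0.01,0,0,0],
    [0.3,0.03,0.08,0.01,0,0,0],
    [0.3,0,0,0.07,0,0,0],
    [0.3,0,0,0.07,0,0,0],
    [0.3,0,0,0,0,0,0],
    [0.3,0,0,0,0,0,0],
  ],
)

```text
clock: 11.73
ee_pos: [0.636, -0.2164, 0.0625]
orientation: [[0.932, -0.362, -0.002], [-0.362, -0.932, -0.0], [-0.001, 0.001, -1.0]]
contact_force: [0.3, -0.2, 0.4]
grip_width: 0.65
finger_force: 0.0
```

```bash
python3 plan.py -21.2 .640,-.220,.0195;python3 - <<'E'
from workcell import viewer,observe
import cv2,numpy as np
c=viewer.capture("top");s=viewer.capture("scene")
t=c["image"][125:205,240:320];u=s["image"][175:255,235:315]
u2=s["image"][215:295,165:245]
cv2.imwrite("pics/p4.png",cv2.resize(np.hstack([t,u,u2]),None,fx=3.3,fy=3.3,interpolation=cv2.INTER_CUBIC))
E
```

```text
clock 11.73 pos [ 0.636  -0.2164  0.0625] yaw -21.19 tilt [-0.0017 -0.0004] rz total units 0.001
.640,-.220,.0195 units [0.0202 0.0078 0.1718] rows>= 1.1
```

View pics/p4.png

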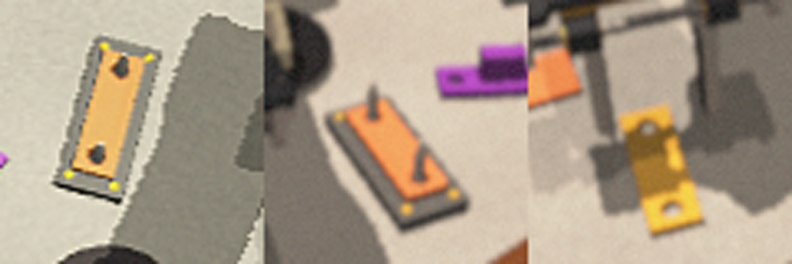

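Copper lies flat on the jig with both pins through it, and the fingers straddle the brass plate (right tile). Continuing with the brass grip.

Emit:
send_rows(
  commands=[
    [0.3,0.02,0.008,0.06,0,0,0],
    [0.3,0,0,0.06,0,0,0],
    [0.3,0,0,0.03,0,0,0],
    [0.3,0,0,0.02,0,0,0],
    [0.3,0,0,0,0,0,0],
    [-1,0,0,0,0,0,0],
    [-1,0,0,0,0,0,0],
    [-1,0,0,0,0,0,0],
    [-1,0,0,0,0,0,0],
    [-1,0,0,0,0,0,0],
    [-1,0,0,0,0,0,0],
  ],
  force=30,
)

```text
clock: 12.75
ee_pos: [0.6405, -0.2207, 0.0205]
orientation: [[0.932, -0.362, 0.0], [-0.362, -0.932, -0.001], [0.001, 0.001, -1.0]]
contact_force: [-1.8, -1.4, 5.9]
grip_width: 0.376
finger_force: 30.0
```

```bash
python3 plan.py -15.05 .640,-.22,.13 .6388,-.0025,.13 .6388,-.0025,.09
```

```text
clock 12.75 pos [ 0.6405 -0.2207  0.0205] yaw -21.22 tilt [ 0.0001 -0.0013] rz total units -1.233
.640,-.22,.13 units [-0.0027 -0.0022 -0.4379] rows>= 2.7
.6388,-.0025,.13 units [-0.2305 -0.8389  0.    ] rows>= 5.4
.6388,-.0025,.09 units [0.   0.   0.16] rows>= 1.0
```

Emit:
send_rows(
  commands=[
    [-1,0,0,-0.05,0,0,0],
    [-1,0,0,-0.1,0,0,0],
    [-1,0,0,-0.1,0,0,0],
    [-1,0,0,-0.1,0,0,0],
    [-1,0,0,-0.08,0,0,0],
    [-1,0,0,0,0,0,-0.6],
    [-1,0,0,0,0,0,-0.63],
    [-1,-0.023,-0.084,0,0,0,0],
    [-1,-0.023,-0.084,0,0,0,0],
    [-1,-0.023,-0.084,0,0,0,0],
    [-1,-0.023,-0.084,0,0,0,0],
    [-1,-0.023,-0.084,0,0,0,0],
    [-1,-0.023,-0.084,0,0,0,0],
    [-1,-0.023,-0.084,0,0,0,0],
    [-1,-0.023,-0.084,0,0,0,0],
    [-1,-0.023,-0.084,0,0,0,0],
    [-1,-0.023,-0.084,0,0,0,0],
    [-1,0,0,0.08,0,0,0],
    [-1,0,0,0.08,0,0,0],
    [-1,0,0,0,0,0,0],
    [-1,0,0,0,0,0,0],
  ],
)

```text
invalid input
```

21 rows; dropping the last.

Emit:
send_rows(
  commands=[
    [-1,0,0,-0.05,0,0,0],
    [-1,0,0,-0.1,0,0,0],
    [-1,0,0,-0.1,0,0,0],
    [-1,0,0,-0.1,0,0,0],
    [-1,0,0,-0.08,0,0,0],
    [-1,0,0,0,0,0,-0.6],
    [-1,0,0,0,0,0,-0.63],
    [-1,-0.023,-0.084,0,0,0,0],
    [-1,-0.023,-0.084,0,0,0,0],
    [-1,-0.023,-0.084,0,0,0,0],
    [-1,-0.023,-0.084,0,0,0,0],
    [-1,-0.023,-0.084,0,0,0,0],
    [-1,-0.023,-0.084,0,0,0,0],
    [-1,-0.023,-0.084,0,0,0,0],
    [-1,-0.023,-0.084,0,0,0,0],
    [-1,-0.023,-0.084,0,0,0,0],
    [-1,-0.023,-0.084,0,0,0,0],
    [-1,0,0,0.07,0,0,0],
    [-1,0,0,0.07,0,0,0],
    [-1,0,0,0,0,0,0],
  ],
)

```text
clock: 14.42
ee_pos: [0.6375, -0.002, 0.09]
orientation: [[0.966, -0.259, -0.004], [-0.259, -0.966, -0.001], [-0.004, 0.002, -1.0]]
contact_force: [-2.2, -0.4, -3.5]
grip_width: 0.375
finger_force: 30.0
```

Emit:
send_rows(
  commands=[
    [-1,0,0,0,0,0,0],
    [-1,0,0,0,0,0,0],
    [-1,0,0,0,0,0,0],
  ],
)

```text
clock: 14.67
ee_pos: [0.64, -0.0029, 0.0936]
orientation: [[0.966, -0.26, 0.001], [-0.26, -0.966, -0.001], [0.001, 0.0, -1.0]]
contact_force: [-0.1, -0.3, -1.9]
grip_width: 0.378
finger_force: 30.0
```

```bash
python3 - <<'E'
from workcell import viewer
import cv2,numpy as np
c=viewer.capture("top");s=viewer.capture("scene")
np.savez("top3.npz",**c);np.savez("scene3.npz",**s)
t=c["image"][125:205,225:305];u=s["image"][165:245,235:315]
cv2.imwrite("pics/p5.png",cv2.resize(np.hstack([t,u]),None,fx=5,fy=5,interpolation=cv2.INTER_CUBIC))
E
python3 plan.py -15.05 .6388,-.0025,.09
```

```text
clock 14.77 pos [ 0.6399 -0.0028  0.0933] yaw -15.08 tilt [ 0.0008 -0.0008] rz total units -0.006
.6388,-.0025,.09 units [-0.0044 -0.0001  0.0133] rows>= 0.1
```

View pics/p5.png

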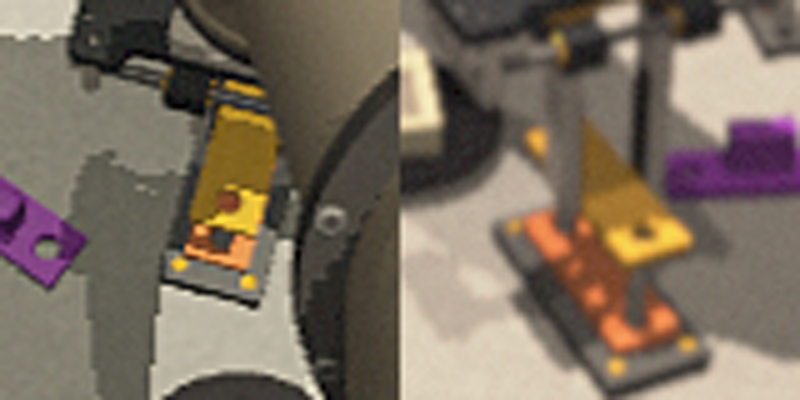

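```bash
cat > pin.py <<'E'
"""pin.py suffix h topu,topv sceneu,scenev -> shift to pin per camera"""
import sys
from h import *
for n,a,pin in zip(("top","scene"),sys.argv[3:],((600.2,7.45),(676.5,-11.45))):
    c=dict(np.load(n+sys.argv[1]+".npz"));P=cast(c,[float(x) for x in a.split(",")],float(sys.argv[2]))[0,:2]*1000
    print(n,P.round(1),(np.array(pin)-P).round(1))
E
python3 pin.py 3 .081 270.2,164.8 283.2,211
```

```text
top [601.8   8.3] [-1.6 -0.8]
scene [679.4 -11.6] [-2.9  0.2]
```

Emit:
send_rows(
  commands=[
    [-1,-0.006,0.002,0,0,0,0],
    [-1,0,0,0.02,0,0,0],
    [-1,0,0,0.02,0,0,0],
    [-1,0,0,0.02,0,0,0],
    [-1,0,0,0.02,0,0,0],
    [-1,0,0,0.02,0,0,0],
    [-1,0,0,0.02,0,0,0],
    [-1,0,0,0,0,0,0],
    [-1,0,0,0,0,0,0],
  ],
)

```text
clock: 15.52
ee_pos: [0.6375, -0.0027, 0.0619]
orientation: [[0.966, -0.26, -0.001], [-0.26, -0.966, -0.001], [-0.001, 0.001, -1.0]]
contact_force: [-0.1, -0.1, -2.1]
grip_width: 0.378
finger_force: 30.0
```

Emit:
send_rows(
  commands=[
    [-1,0,0,0.02,0,0,0],
    [-1,0,0,0.02,0,0,0],
    [-1,0,0,0.02,0,0,0],
    [-1,0,0,0.012,0,0,0],
    [-1,0,0,0.004,0,0,0],
    [-1,0,0,0,0,0,0],
    [-1,0,0,0,0,0,0],
  ],
)

```text
clock: 16.1
ee_pos: [0.6378, -0.0027, 0.0433]
orientation: [[0.966, -0.26, -0.0], [-0.26, -0.966, -0.001], [-0.0, 0.001, -1.0]]
contact_force: [-0.1, 0.5, -1.4]
grip_width: 0.376
finger_force: 30.0
```

Emit:
send_rows(
  commands=[
    [-1,0,0,0.003,0,0,0],
    [-1,0,0,0,0,0,0],
    [0.3,0,0,0,0,0,0],
    [0.3,0,0,0,0,0,0],
    [0.3,0,0,0,0,0,0],
    [0.3,0,0,0,0,0,0],
    [0.3,0,0,-0.05,0,0,0],
    [0.3,0,0,-0.1,0,0,0],
    [0.3,0,0,-0.1,0,0,0],
    [0.3,0,0,-0.1,0,0,0],
    [0.3,0,0,0,0,0,0],
  ],
)

```text
clock: 17.02
ee_pos: [0.6404, -0.0025, 0.1361]
orientation: [[0.966, -0.26, 0.007], [-0.26, -0.966, -0.0], [0.006, -0.001, -1.0]]
contact_force: [0.7, 0.5, -0.1]
grip_width: 0.65
finger_force: 0.0
```

```bash
python3 plan.py -5.5 .649,.2605,.13 .649,.2605,.065
```

```text
clock 17.02 pos [ 0.6404 -0.0025  0.1361] yaw -15.07 tilt [ 0.0066 -0.0004] rz total units -1.914
.649,.2605,.13 units [-0.0665 -1.0506  0.0243] rows>= 6.6
.649,.2605,.065 units [0.   0.   0.26] rows>= 1.6
```

Emit:
send_rows(
  commands=[
    [0.3,0,0,0,0,0,-0.95],
    [0.3,0,0,0,0,0,-0.96],
    [0.3,-0.005,-0.1,0,0,0,0],
    [0.3,-0.005,-0.1,0,0,0,0],
    [0.3,-0.005,-0.1,0,0,0,0],
    [0.3,-0.005,-0.1,0,0,0,0],
    [0.3,-0.005,-0.1,0,0,0,0],
    [0.3,-0.005,-0.1,0,0,0,0],
    [0.3,-0.005,-0.1,0,0,0,0],
    [0.3,-0.005,-0.1,0,0,0,0],
    [0.3,-0.005,-0.1,0,0,0,0],
    [0.3,-0.005,-0.1,0,0,0,0],
    [0.3,0,-0.05,0,0,0,0],
    [0.3,0,0,0.1,0,0,0],
    [0.3,0,0,0.1,0,0,0],
    [0.3,0,0,0.08,0,0,0],
    [0.3,0,0,0,0,0,0],
    [0.3,0,0,0,0,0,0],
    [0.3,0,0,0,0,0,0],
  ],
)

```text
clock: 18.6
ee_pos: [0.6513, 0.2597, 0.0614]
orientation: [[0.995, -0.096, 0.001], [-0.096, -0.995, -0.0], [0.001, 0.0, -1.0]]
contact_force: [-0.5, 0.4, 0.6]
grip_width: 0.651
finger_force: 0.0
```

```bash
python3 plan.py -5.5 .649,.2605,.0195;python3 - <<'E'
from workcell import viewer,observe
import cv2,numpy as np
c=viewer.capture("top");s=viewer.capture("scene")
t=c["image"][125:205,235:315];u=s["image"][175:255,235:315]
u2=s["image"][145:225,300:380]
cv2.imwrite("pics/p6.png",cv2.resize(np.hstack([t,u,u2]),None,fx=3.3,fy=3.3,interpolation=cv2.INTER_CUBIC))
E
```

```text
clock 18.6 pos [0.6513 0.2597 0.0614] yaw -5.53 tilt [ 0.0009 -0.0004] rz total units -0.006
.649,.2605,.0195 units [-0.0095 -0.0025  0.1674] rows>= 1.0
```

View pics/p6.png

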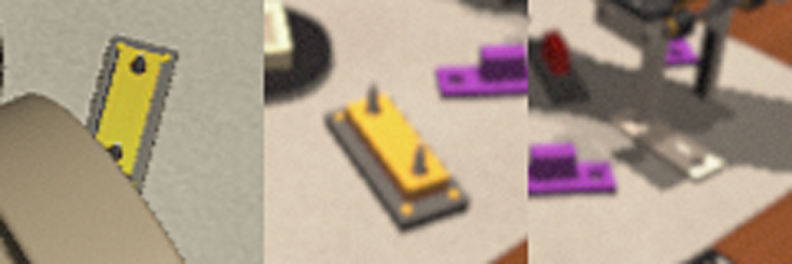

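Brass now lies flat on the copper with both pins through; the fingers straddle the aluminium plate. Gripping it.

Emit:
send_rows(
  commands=[
    [0.3,-0.01,-0.002,0.06,0,0,0],
    [0.3,0,0,0.06,0,0,0],
    [0.3,0,0,0.03,0,0,0],
    [0.3,0,0,0.016,0,0,0],
    [0.3,0,0,0,0,0,0],
    [-1,0,0,0,0,0,0],
    [-1,0,0,0,0,0,0],
    [-1,0,0,0,0,0,0],
    [-1,0,0,0,0,0,0],
    [-1,0,0,0,0,0,0],
    [-1,0,0,0,0,0,0],
  ],
  force=30,
)

```text
clock: 19.62
ee_pos: [0.6482, 0.2605, 0.0185]
orientation: [[0.995, -0.096, -0.0], [-0.096, -0.995, -0.001], [-0.0, 0.001, -1.0]]
contact_force: [0.3, -0.3, 0.8]
grip_width: 0.381
finger_force: 30.0
```

```bash
python3 plan.py -15.05 .649,.2605,.13 .6388,-.0025,.13 .6388,-.0025,.093
```

```text
clock 19.62 pos [0.6482 0.2605 0.0185] yaw -5.51 tilt [-0.0002 -0.0008] rz total units 1.909
.649,.2605,.13 units [ 0.0032 -0.0009 -0.446 ] rows>= 2.8
.6388,-.0025,.13 units [0.2338 1.0265 0.    ] rows>= 6.6
.6388,-.0025,.093 units [0.    0.    0.148] rows>= 0.9
```

Emit:
send_rows(
  commands=[
    [-1,0,0,-0.05,0,0,0],
    [-1,0,0,-0.1,0,0,0],
    [-1,0,0,-0.1,0,0,0],
    [-1,0,0,-0.1,0,0,0],
    [-1,0,0,-0.09,0,0,0],
    [-1,0,0,0,0,0,0.95],
    [-1,0,0,0,0,0,0.96],
    [-1,0.02,0.1,0,0,0,0],
    [-1,0.024,0.1,0,0,0,0],
    [-1,0.024,0.1,0,0,0,0],
    [-1,0.024,0.1,0,0,0,0],
    [-1,0.024,0.1,0,0,0,0],
    [-1,0.024,0.1,0,0,0,0],
    [-1,0.024,0.1,0,0,0,0],
    [-1,0.024,0.1,0,0,0,0],
    [-1,0.024,0.1,0,0,0,0],
    [-1,0.024,0.1,0,0,0,0],
    [-1,0,0.027,0,0,0,0],
    [-1,0,0,0.07,0,0,0],
    [-1,0,0,0.06,0,0,0],
  ],
)

```text
clock: 21.28
ee_pos: [0.6389, -0.0033, 0.0971]
orientation: [[0.965, -0.261, 0.002], [-0.261, -0.965, -0.001], [0.002, 0.0, -1.0]]
contact_force: [-0.0, 0.3, -0.5]
grip_width: 0.372
finger_force: 30.0
```

Emit:
send_rows(
  commands=[
    [-1,0,0,0,0,0,0],
    [-1,0,0,0,0,0,0],
    [-1,0,0,0,0,0,0],
  ],
)

```text
clock: 21.53
ee_pos: [0.6388, -0.0022, 0.0972]
orientation: [[0.966, -0.259, 0.0], [-0.259, -0.966, -0.001], [0.001, 0.0, -1.0]]
contact_force: [0.7, -0.8, -0.6]
grip_width: 0.379
finger_force: 30.0
```

```bash
python3 - <<'E'
from workcell import viewer
import cv2,numpy as np
c=viewer.capture("top");s=viewer.capture("scene")
np.savez("top4.npz",**c);np.savez("scene4.npz",**s)
t=c["image"][125:205,225:305];u=s["image"][165:245,235:315]
cv2.imwrite("pics/p7.png",cv2.resize(np.hstack([t,u]),None,fx=5,fy=5,interpolation=cv2.INTER_CUBIC))
E
python3 plan.py -15.05 .6384,-.0025,.09
```

```text
clock 21.63 pos [ 0.6389 -0.0024  0.0972] yaw -15.03 tilt [ 0.001  -0.0007] rz total units 0.003
.6384,-.0025,.09 units [-0.002   0.0011  0.029 ] rows>= 0.2
```

View pics/p7.png

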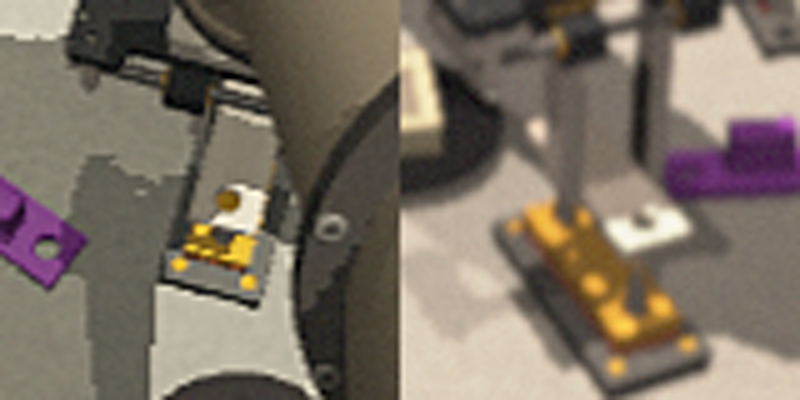

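```bash
python3 pin.py 4 .0867 270.2,164.4 283.4,207.8
```

```text
top [601.1   8.6] [-0.9 -1.1]
scene [675.6  -7.8] [ 0.9 -3.7]
```

Emit:
send_rows(
  commands=[
    [-1,0,0.004,0,0,0,0],
    [-1,0,0,0.02,0,0,0],
    [-1,0,0,0.02,0,0,0],
    [-1,0,0,0.02,0,0,0],
    [-1,0,0,0.02,0,0,0],
    [-1,0,0,0.02,0,0,0],
    [-1,0,0,0.02,0,0,0],
    [-1,0,0,0.02,0,0,0],
    [-1,0,0,0,0,0,0],
    [-1,0,0,0,0,0,0],
  ],
)

```text
clock: 22.47
ee_pos: [0.6379, -0.0037, 0.0607]
orientation: [[0.966, -0.26, -0.001], [-0.26, -0.966, -0.001], [-0.001, 0.001, -1.0]]
contact_force: [-0.6, 0.0, -0.6]
grip_width: 0.377
finger_force: 30.0
```

Emit:
send_rows(
  commands=[
    [-1,0,0,0.02,0,0,0],
    [-1,0,0,0.02,0,0,0],
    [-1,0,0,0.006,0,0,0],
    [-1,0,0,0.003,0,0,0],
    [-1,0,0,0,0,0,0],
    [-1,0,0,0,0,0,0],
  ],
)

```text
clock: 22.97
ee_pos: [0.6382, -0.0037, 0.0489]
orientation: [[0.966, -0.26, -0.0], [-0.26, -0.966, -0.001], [-0.0, 0.001, -1.0]]
contact_force: [-1.0, 0.2, -0.2]
grip_width: 0.377
finger_force: 30.0
```

Emit:
send_rows(
  commands=[
    [-1,0,0,0.002,0,0,0],
    [-1,0,0,0,0,0,0],
    [0.3,0,0,0,0,0,0],
    [0.3,0,0,0,0,0,0],
    [0.3,0,0,0,0,0,0],
    [0.3,0,0,0,0,0,0],
    [0.3,0,0,-0.05,0,0,0],
    [0.3,0,0,-0.1,0,0,0],
    [0.3,0,0,-0.1,0,0,0],
    [0.3,0,0,-0.1,0,0,0],
    [0.3,0,0,0,0,0,0],
  ],
)

```text
clock: 23.88
ee_pos: [0.6406, -0.0036, 0.1418]
orientation: [[0.966, -0.26, 0.006], [-0.26, -0.966, -0.0], [0.006, -0.001, -1.0]]
contact_force: [0.9, -0.3, -0.0]
grip_width: 0.653
finger_force: 0.0
```

```bash
python3 plan.py -28.5 .4994,.2722,.13 .4994,.2722,.08
```

```text
clock 23.88 pos [ 0.6406 -0.0036  0.1418] yaw -15.07 tilt [ 0.0065 -0.0004] rz total units 2.685
.4994,.2722,.13 units [-1.0228 -0.6999  0.0471] rows>= 7.8
.4994,.2722,.08 units [0.  0.  0.2] rows>= 1.2
```

Emit:
send_rows(
  commands=[
    [0.3,0,0,0,0,0,0.9],
    [0.3,0,0,0,0,0,0.9],
    [0.3,0,0,0,0,0,0.88],
    [0.3,-0.1,-0.07,0,0,0,0],
    [0.3,-0.1,-0.07,0,0,0,0],
    [0.3,-0.1,-0.07,0,0,0,0],
    [0.3,-0.1,-0.07,0,0,0,0],
    [0.3,-0.1,-0.07,0,0,0,0],
    [0.3,-0.1,-0.07,0,0,0,0],
    [0.3,-0.1,-0.07,0,0,0,0],
    [0.3,-0.1,-0.07,0,0,0,0],
    [0.3,-0.1,-0.07,0,0,0,0],
    [0.3,-0.1,-0.07,0,0,0,0],
    [0.3,-0.02,0,0,0,0,0],
    [0.3,0,0,0.1,0,0,0],
    [0.3,0,0,0.1,0,0,0],
    [0.3,0,0,0,0,0,0],
    [0.3,0,0,0,0,0,0],
    [0.3,0,0,0,0,0,0],
  ],
)

```text
clock: 25.47
ee_pos: [0.4979, 0.2717, 0.0869]
orientation: [[0.879, -0.477, 0.0], [-0.477, -0.879, -0.0], [0.0, 0.0, -1.0]]
contact_force: [-0.3, -0.5, 0.4]
grip_width: 0.648
finger_force: 0.0
```

```bash
python3 plan.py -28.5 .4994,.2722,.032;python3 - <<'E'
from workcell import viewer,observe
import cv2,numpy as np
c=viewer.capture("top");s=viewer.capture("scene")
t=c["image"][125:205,235:315];u=s["image"][175:255,235:315]
u2=s["image"][115:195,270:350]
cv2.imwrite("pics/p8.png",cv2.resize(np.hstack([t,u,u2]),None,fx=3.3,fy=3.3,interpolation=cv2.INTER_CUBIC))
E
```

```text
clock 25.47 pos [0.4979 0.2717 0.0869] yaw -28.48 tilt [ 0.0002 -0.0005] rz total units 0.004
.4994,.2722,.032 units [ 0.0043 -0.0046  0.2195] rows>= 1.4
```

View pics/p8.png

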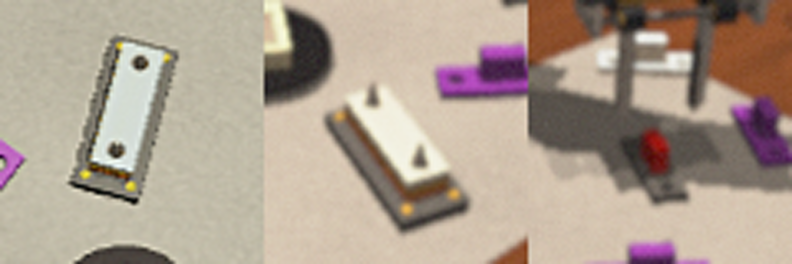

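Aluminium is seated flat with both pins through, and the fingers are over the red handle. Gripping the handle.

Emit:
send_rows(
  commands=[
    [0.3,0.004,-0.004,0.06,0,0,0],
    [0.3,0,0,0.06,0,0,0],
    [0.3,0,0,0.06,0,0,0],
    [0.3,0,0,0.036,0,0,0],
    [0.3,0,0,0,0,0,0],
    [-1,0,0,0,0,0,0],
    [-1,0,0,0,0,0,0],
    [-1,0,0,0,0,0,0],
    [-1,0,0,0,0,0,0],
    [-1,0,0,0,0,0,0],
    [-1,0,0,0,0,0,0],
    [-1,0,0,0,0,0,0],
    [-1,0,0,0,0,0,0],
  ],
  force=40,
)

```text
clock: 26.65
ee_pos: [0.4987, 0.2721, 0.0318]
orientation: [[0.879, -0.477, -0.0], [-0.477, -0.879, -0.001], [0.0, 0.001, -1.0]]
contact_force: [-0.4, -1.0, 4.6]
grip_width: 0.188
finger_force: 40.0
```

```bash
python3 plan.py -15.05 .4994,.2722,.14 .638,-.003,.14 .638,-.003,.11
```

```text
clock 26.65 pos [0.4987 0.2721 0.0318] yaw -28.46 tilt [-0.0003 -0.0008] rz total units -2.683
.4994,.2722,.14 units [ 0.0026 -0.0013 -0.4327] rows>= 2.7
.638,-.003,.14 units [0.8212 0.9191 0.    ] rows>= 7.7
.638,-.003,.11 units [0.   0.   0.12] rows>= 0.8
```

Emit:
send_rows(
  commands=[
    [-1,0,0,-0.05,0,0,0],
    [-1,0,0,-0.1,0,0,0],
    [-1,0,0,-0.1,0,0,0],
    [-1,0,0,-0.1,0,0,0],
    [-1,0,0,-0.08,0,0,0],
    [-1,0,0,0,0,0,-0.9],
    [-1,0,0,0,0,0,-0.9],
    [-1,0,0,0,0,0,-0.88],
    [-1,0.08,0.09,0,0,0,0],
    [-1,0.08,0.09,0,0,0,0],
    [-1,0.08,0.09,0,0,0,0],
    [-1,0.08,0.09,0,0,0,0],
    [-1,0.08,0.09,0,0,0,0],
    [-1,0.08,0.09,0,0,0,0],
    [-1,0.08,0.09,0,0,0,0],
    [-1,0.08,0.09,0,0,0,0],
    [-1,0.08,0.09,0,0,0,0],
    [-1,0.08,0.09,0,0,0,0],
    [-1,0.02,0.02,0,0,0,0],
  ],
)

```text
clock: 28.23
ee_pos: [0.6381, -0.0089, 0.14]
orientation: [[0.964, -0.265, 0.0], [-0.265, -0.964, -0.003], [0.001, 0.003, -1.0]]
contact_force: [-0.6, 0.2, -3.9]
grip_width: 0.188
finger_force: 40.0
```

Emit:
send_rows(
  commands=[
    [-1,0,0,0.06,0,0,0],
    [-1,0,0,0.06,0,0,0],
    [-1,0,0,0,0,0,0],
    [-1,0,0,0,0,0,0],
    [-1,0,0,0,0,0,0],
    [-1,0,0,0,0,0,0],
  ],
)

```text
clock: 28.73
ee_pos: [0.6373, -0.003, 0.1105]
orientation: [[0.966, -0.259, 0.001], [-0.259, -0.966, -0.001], [0.001, 0.001, -1.0]]
contact_force: [-0.1, -0.9, -3.4]
grip_width: 0.19
finger_force: 40.0
```

```bash
python3 - <<'E'
from workcell import viewer
import cv2,numpy as np
c=viewer.capture("top");s=viewer.capture("scene")
np.savez("top5.npz",**c);np.savez("scene5.npz",**s)
t=c["image"][125:205,225:305];u=s["image"][165:245,235:315]
cv2.imwrite("pics/p9.png",cv2.resize(np.hstack([t,u]),None,fx=5,fy=5,interpolation=cv2.INTER_CUBIC))
E
python3 plan.py -15.05 .638,-.003,.11
```

```text
clock 28.83 pos [ 0.6373 -0.003   0.1103] yaw -15.04 tilt [ 0.0008 -0.0007] rz total units 0.002
.638,-.003,.11 units [ 0.0028 -0.0008  0.0011] rows>= 0.0
```

View pics/p9.png

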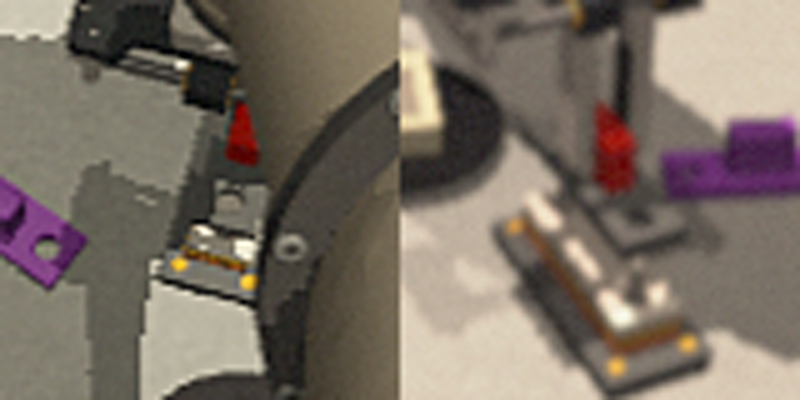

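```bash
python3 pin.py 5 .0885 270.8,164 282.6,207.6
```

```text
top [601.6   7.1] [-1.4  0.3]
scene [675.4 -10.3] [ 1.1 -1.1]
```

Emit:
send_rows(
  commands=[
    [-1,0,0.001,0.02,0,0,0],
    [-1,0,0,0.02,0,0,0],
    [-1,0,0,0.02,0,0,0],
    [-1,0,0,0.02,0,0,0],
    [-1,0,0,0.02,0,0,0],
    [-1,0,0,0.02,0,0,0],
    [-1,0,0,0,0,0,0],
    [-1,0,0,0,0,0,0],
  ],
)

```text
clock: 29.5
ee_pos: [0.6366, -0.0035, 0.0789]
orientation: [[0.966, -0.26, -0.001], [-0.26, -0.966, -0.001], [-0.001, 0.001, -1.0]]
contact_force: [-0.6, -0.1, -3.4]
grip_width: 0.192
finger_force: 40.0
```

Emit:
send_rows(
  commands=[
    [-1,0.003,0,0.01,0,0,0],
    [-1,0,0,0.01,0,0,0],
    [-1,0,0,0.01,0,0,0],
    [-1,0,0,0.004,0,0,0],
    [-1,0,0,0,0,0,0],
    [-1,0,0,0,0,0,0],
  ],
)

```text
clock: 30.0
ee_pos: [0.6375, -0.0037, 0.0708]
orientation: [[0.966, -0.26, -0.001], [-0.26, -0.966, -0.001], [-0.0, 0.001, -1.0]]
contact_force: [1.3, -0.2, -2.5]
grip_width: 0.19
finger_force: 40.0
```

Emit:
send_rows(
  commands=[
    [-1,0,0,0.004,0,0,0],
    [-1,0,0,0,0,0,0],
    [0.3,0,0,0,0,0,0],
    [0.3,0,0,0,0,0,0],
    [0.3,0,0,0,0,0,0],
    [0.3,0,0,0,0,0,0],
    [0.3,0,0,0,0,0,0],
    [0.3,0,0,-0.05,0,0,0],
    [0.3,0,0,-0.1,0,0,0],
    [0.3,0,0,-0.1,0,0,0],
    [0.3,0,0,-0.1,0,0,0],
    [0.3,0,-0.1,-0.05,0,0,0],
    [0.3,0,-0.1,0,0,0,0],
    [0.3,0,-0.1,0,0,0,0],
    [0.3,0,-0.1,0,0,0,0],
    [0.3,0,-0.1,0,0,0,0],
    [0.3,0,-0.1,0,0,0,0],
    [0.3,0,-0.1,0,0,0,0],
    [0.3,0,0,0,0,0,0],
    [0.3,0,0,0,0,0,0],
  ],
)

```text
clock: 31.67
ee_pos: [0.6829, 0.1672, 0.1703]
orientation: [[0.966, -0.257, -0.0], [-0.257, -0.966, -0.0], [-0.0, 0.0, -1.0]]
contact_force: [-0.1, -0.9, -0.9]
grip_width: 0.649
finger_force: 0.0
```

```bash
python3 - <<'E'
from workcell import viewer
import cv2,numpy as np
from h import *
c=viewer.capture("top");s=viewer.capture("scene")
t=c["image"][125:205,230:310];u=s["image"][165:245,235:315]
cv2.imwrite("pics/p10.png",cv2.resize(np.hstack([t,u]),None,fx=5,fy=5,interpolation=cv2.INTER_CUBIC))
W=world(c);a=np.radians(-15)
for k in (-52,-25,25,52):   # plate top heights along the long axis
    P=np.array([.6388+k/1e3*np.cos(a),-.0028+k/1e3*np.sin(a),.048]);q=proj(c,P)[0].round().astype(int)
    print(k,np.median(W[q[1]-1:q[1]+2,q[0]-1:q[0]+2,2]).round(4))
E
```

```text
-52 0.7684
-25 0.7621
25 0.745
52 0.7327
```

View pics/p10.png

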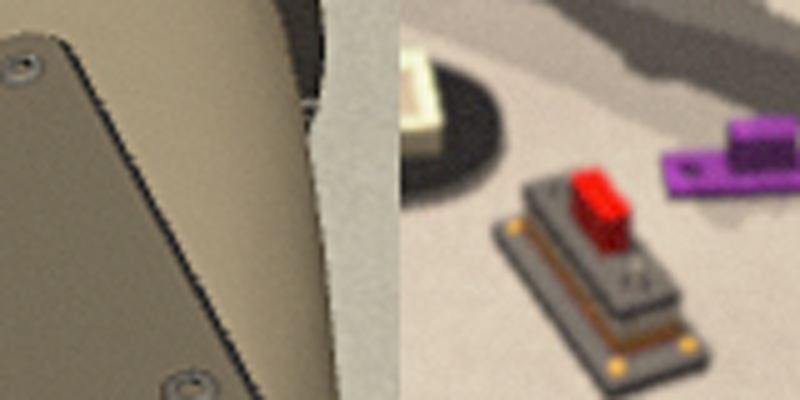

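The scene view shows the pressure plate on the stack with both pin tips up through it. The arm hides it from the top camera, so I check flatness with the scene depth.

```bash
python3 - <<'E'
from workcell import viewer,sign_off
from h import *
c=viewer.capture("scene");W=world(c);a=np.radians(-15);z=[]
for k in (-52,-28,28,52):
    P=np.array([.638+k/1e3*np.cos(a),-.0015+k/1e3*np.sin(a),.048]);q=proj(c,P)[0].round().astype(int)
    z.append(np.median(W[q[1]-1:q[1]+2,q[0]-1:q[0]+2,2]))
print(np.round(z,4))
if all(abs(v-.048)<.004 for v in z): print(sign_off())
E
```

```text
[0.0468 0.065  0.0485 0.0482]
```

The 0.065 reading at −28 mm is the handle blocking the view. Both ends read 47–48 mm against the expected 48 mm, so the stack is flat.

```bash
python3 -c "
from workcell import sign_off
print(sign_off())"
```

```text
the job is handed in; nothing more can be done
None
```

The stack is built on both pins in the order asked (copper, brass, aluminium, then the red-handled pressure plate), checked flat by depth at both ends, and handed in at about 32 s with the gripper clear; I have not seen the verdict.

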